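# Lock, power up and start the tube mixer

## Robot

A 6-joint arm with a two-finger parallel gripper is mounted at the origin on the work surface. World frame = base frame: x ahead of the robot, y to its left, z up, the work surface at z = 0. Lengths are in m, angles in rad, forces in N, time in s.
With the tool pointing down it reaches from about 0.275 to 0.85 m from the base axis. Payload 19 kg.
Tool frame: the origin (TCP) lies at the very end of the fingers, on their centre line; the grasp point (between the pads) lies 19 mm behind it; z points along the fingers, y is the direction in which the jaws open and shut (so a half turn about z gives the same grasp; the last joint's range is limited). The gripper opens to 85 mm and grips with 20 to 120 N. Pads are 22 mm wide; open, the fingers measure 114 mm over their backs; the gripper's body (76 mm by 85 mm) begins 54 mm behind the grasp point. The pads swing forward as they close: fully open they stand 13 mm farther back than shut.
Start: joints at [-1.481, 0.15, 1.437, -0, 1.554, -0.134], TCP at [0.128, -0.561, 0.231] pointing down, gripper open.
Joint ranges: [-2.8, 2.8], [-0.68, 2.1], [0.12, 2.68], [-1.39, 4.53], [0.16, 2.79], [-2.81, 2.81]. Speed limits (rad/s): [1.89, 1.89, 2.22, 3.01, 3.01, 3.01].

## Interface

Orientations are given as a rotation vector (axis times angle).
In Python, from cell import bot gives the robot as it stands.
- The arm moves only by the tool arm_command, never from a script. Its argument "deltas" is a list of rows, each an object with "slide": the shift along the tool's x, y, z normalised to -1 to 1, where 1 is 0.3 m, a list of three; "rot": the turn, a rotation vector about the tool's x, y, z normalised to -1 to 1, where 1 is 45 degrees, a list of three; "gripper": the finger opening in mm, from 0 to 85.4. A call has 1 to 5 rows; each row is the pose to reach, as a shift and turn from the pose commanded when the call began, along the tool's axes at that moment; what a row does not reach only later rows make up. A row lasts 1/12 s, in which the tool goes at most 41.7 mm and 7.16 degrees, less where a joint would pass 70% of its speed; a pose out of reach is approached as far as the arm can. A call with a number of a shift or a turn outside -1 to 1 is refused whole. A call with a gripper value outside its range is refused whole. The fingers move at their own pace and stop on an object; "grip_force" is the grip in N (left out, the last holds). Time passes only in rows, so rows that repeat a pose let the fingers close. It gives the time, the measured TCP pose, the force and the opening at its end, in the units of the state.
- bot.sense(): the state, without advancing time (a new reading comes with each control period).
- bot.get_image(name): name is "scene" or "side" or "wrist"; returns the picture (480x640x3 uint8, red, green, blue); there is no depth.
- bot.get_calibration(name): a dict with "camera_matrix" (3x3 intrinsics, pixels), "cam_to_world" (4x4, takes a point from camera to world coordinates); the wrist camera has in their place "tool_from_camera" (4x4, takes a point from camera to tool coordinates, whose origin is the TCP and whose axes are the flange's). Camera axes: x right, y up, looking along -z (the intrinsics and any distortion apply to the point x, -y, -z); pixel columns grow to the right and rows downward; lengths in m; the calibration is good to about 2 mm. A picture is of the moment at which its call begins: read the wrist's pose just before it. get_calibration takes no time and is no camera call.
- bot.hand_in(): hands the job in, once; it reports no verdict.
The state is a dict: "t": time; "q": joint angles; "joint_velocities": joint speeds; "effort": joint torques, N m; "ee_pos": TCP position; "tcp_rot": TCP orientation; "wrist_force": force on the tool from outside, world axes, zero at the start; "torque": the same for the moment, N m; "opening": finger opening in m.
Only numpy, scipy, OpenCV 4.12 (cv2) and the standard library are available. Lean on these libraries where they do the work, as an engineer would, in place of code of your own. Each camera call takes 0.05 s, during which the arm holds its last target.

## Task

Get the sample-tube mixer running, using only the closed fingertips: first push the steel T-shaped rack latch fully down, then press the raised end of the large rocker switch until it has tipped fully over, and last press the long bar-shaped key all the way in and let it spring back. Do not press the round or the square key, do not press the long key before the rack is latched and the rocker is over, and do not lift, shift or knock over the tube rack, the jar, the carton or the beaker.

Things in the scene. Friction and masses are not known exactly. Their poses are not given: they have to be found in the camera images.
- mixer: The white bench-top tube mixer, fixed: platform 260 x 300 mm (x by y), top 30 mm above the table, with a raised console (90 mm wide, top at 50 mm) along its -x edge, nearest the robot. Origin: centre of its underside, z up. Yaw within 0.28 rad, shared by keys, latch and rocker. Three grey keys stand 65 mm apart in a row along y on the console, in varying order.
- latch_top (a point): Centre of the top of the steel T-shaped push latch on a grey block beside the rack (left or right of it varies; the rocker has the other side): crossbar 22 x 66 x 8 mm, long along the mixer's y, on a round stem. Top 71 to 74 mm above the table at the start, 62 mm when fully down. Moves with the latch. Block: 84 x 50 mm, top at 50 mm.
- latch (a joint): Downward travel of the latch in m: starts at 0 to 0.003, 0.012 = fully down. No spring: it moves against about 6 N of friction and stays where it is left.
- rocker_end (a point): The place to press: on the top of the black rocker near its raised end, 22 mm from the pivot, 8 mm from the end. Paddle 60 mm long (along the mixer's x), 34 wide, 8 thick, on a pivot along the mixer's y at mid-length, 62 mm above the table, on a grey block. The raised end is at the mixer's +x side. Point at about 70 mm height at the start, 62 mm when tipped. Moves with the rocker.
- rocker (a joint): Angle of the rocker in rad: starts at 0 to 0.04 (off, +x end raised), 0.4 = fully tipped over (on, +x end down). No spring: friction of 0.08 N m (about 4 N at the press point, up to 8 N nearer the pivot); it stays where it is left.
- bar_key_top (a point): Centre of the top face of the long bar key, 22 x 46 mm (long along the mixer's y), top 64 mm above the table. The start key. Moves with the key.
- bar_key (a joint): Downward travel of the long bar key in m: 0 = out, 0.006 = fully in. Spring: starts to move at 1.5 N, fully in at 5 N, springs back.
- round_key_top (a point): Centre of the top face of the round key, 24 mm across, top 64 mm above the table. Not to be pressed.
- round_key (a joint): Downward travel of the round key in m, spring and travel as the long key.
- square_key_top (a point): Centre of the top face of the square key, 22 x 22 mm, top 64 mm above the table. Not to be pressed.
- square_key (a joint): Downward travel of the square key in m, spring and travel as the long key.
- rack_mid (a point): Middle of the loose white tube rack with eight blue-capped tubes, standing on the mixer's platform between the two grey blocks: foot 70 x 168 x 18 mm, body 62 x 112 mm, cap tops 99 mm above the table. This point is 34 mm above the rack's underside (64 mm above the table), on its centre line.
- jar_mid (a point): Middle of a loose white screw-cap jar, 76 mm across, 95 mm high, standing on the table beside the mixer on its +y side.
- carton_mid (a point): Middle of a loose plain cardboard carton, 100 x 65 x 60 mm high, on the table beside the mixer on its -y side.
- beaker_mid (a point): Middle of a loose clear plastic beaker, 60 mm across, 60 mm high, on the table beyond the mixer's +x edge.

How it is judged:
By the outcome, as a careful person would: the job done as asked, in the order asked, and still so for the second after the job is handed in, with the robot touching nothing.
It also fails if it takes over 45 s, if anything falls off the work surface, if the arm or the gripper's body presses on something with over 40 N, if the wrist force passes 120 N, or if a joint passes its speed limit or range.

## Working session

There is one attempt and no reset: what is moved stays moved. The work goes in short steps, Python scripts to look and compute and a tool call to move; the robot and the scene stay as the last step left them, time stands still between calls to the robot, and variables do not carry over. Pictures are saved under pics/ and viewed, and the job is handed in when it is done.

Besides the shell and the picture viewer there is one more tool, called after "Call:" in YAML: its name, and indented under it one key for each argument. arm_command: Moves the arm, as the interface text tells. Its arguments: {"type":"object","properties":{"deltas":{"type":"array","items":{"type":"object","properties":{"slide":{"type":"array","items":{"type":"number"}},"rot":{"type":"array","items":{"type":"number"}},"gripper":{"type":"number"}}}},"grip_force":{"type":"number"}},"required":["deltas"]}

```bash
ls; mkdir -p pics; python3 - <<'E'
from cell import bot
import cv2
for n in ["scene","side","wrist"]:
    s=bot.sense()
    im=bot.get_image(n); cv2.imwrite(f"pics/{n}0.png",im[:,:,::-1])
    c=bot.get_calibration(n)
    print(n,{k:(v.round(4).tolist() if hasattr(v,'round') else v) for k,v in c.items()})
print(s)
E
```

```text
pics
scene {'camera_matrix': [[529.4054, 0.0, 315.1842], [0.0, 529.4054, 235.1592], [0.0, 0.0, 1.0]], 'cam_to_world': [[0.7023, -0.5573, 0.443, 0.9823], [0.7118, 0.539, -0.4503, -0.3526], [0.0122, 0.6316, 0.7752, 0.7545], [0.0, 0.0, 0.0, 1.0]]}
side {'camera_matrix': [[566.9087, 0.0, 312.6127], [0.0, 566.9087, 239.3612], [0.0, 0.0, 1.0]], 'cam_to_world': [[-0.9608, 0.1589, -0.2272, 0.4249], [-0.2773, -0.5635, 0.7782, 0.747], [-0.0044, 0.8107, 0.5855, 0.6045], [0.0, 0.0, 0.0, 1.0]]}
wrist {'camera_matrix': [[356.1148, 0.0, 319.7966], [0.0, 356.1148, 235.8179], [0.0, 0.0, 1.0]], 'tool_from_camera': [[0.0006, 0.9539, 0.3, 0.0757], [1.0, -0.0008, 0.0005, -0.0003], [0.0007, 0.3, -0.9539, -0.1429], [0.0, 0.0, 0.0, 1.0]]}
{'t': 0.1, 'q': array([-1.48099405e+00,  1.50938668e-01,  1.43792557e+00, -9.15941115e-06,
        1.55381271e+00, -1.33978504e-01]), 'joint_velocities': array([-6.15186134e-04, -1.41730009e-03, -2.23950529e-03, -4.20920045e-04,
       -7.81054985e-04, -4.69330545e-05]), 'effort': array([ 3.21064894e-03, -7.14382339e+01, -5.71794963e+01, -2.73102733e-04,
        7.00721124e-03, -3.33221169e-05]), 'ee_pos': array([ 0.12757319, -0.56045018,  0.23075492]), 'tcp_rot': array([-3.12087016e+00, -3.50660220e-01, -2.32275468e-05]), 'wrist_force': array([-0.05871754, -0.19768194,  0.50961524]), 'torque': array([-0.0293201 , -0.00480523,  0.00789523]), 'opening': 0.08535874700467262}
```

View pics/scene0.png

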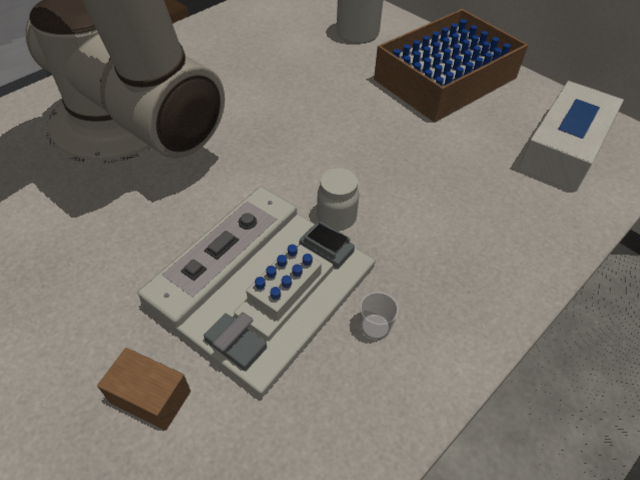

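View pics/side0.png

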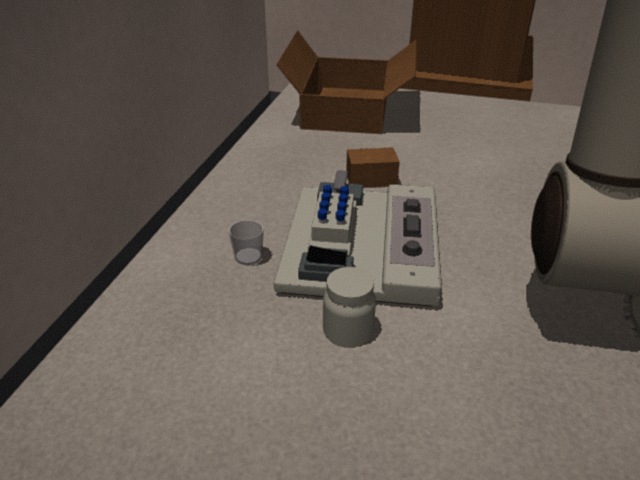

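View pics/wrist0.png

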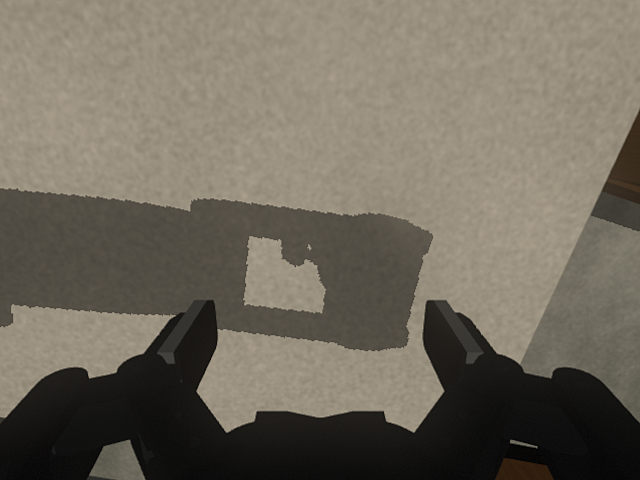

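The scene picture shows the latch crossbar near (232,331), the rocker near (328,237), and the keys in a row: square (194,268), bar (221,244), round (248,220). I'll zoom in to read the points more accurately.

```bash
python3 - <<'E'
import cv2
im=cv2.imread("pics/scene0.png")
cv2.imwrite("pics/sc_a.png",cv2.resize(im[180:400,130:390],None,fx=3,fy=2.7,interpolation=cv2.INTER_CUBIC))
im=cv2.imread("pics/side0.png")
cv2.imwrite("pics/sd_a.png",cv2.resize(im[160:310,270:450],None,fx=4,fy=4,interpolation=cv2.INTER_CUBIC))
E
```

```text
(no output)
```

View pics/sc_a.png

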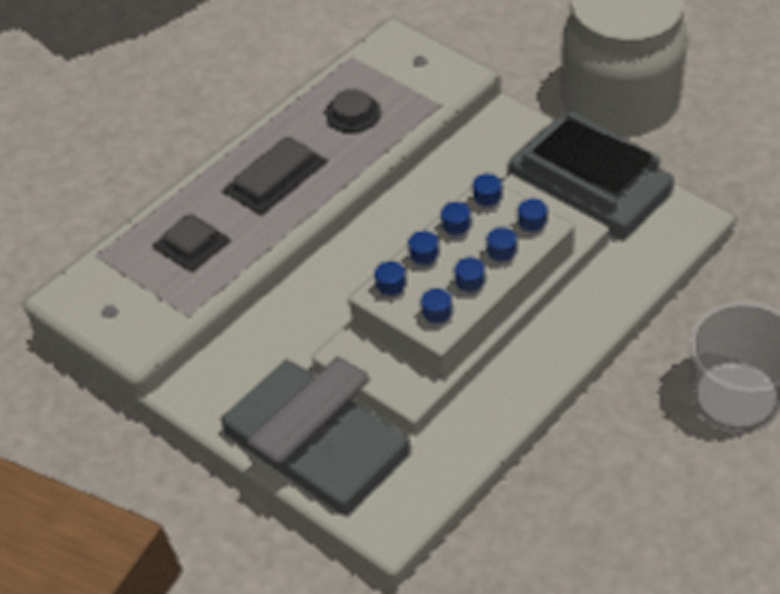

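View pics/sd_a.png

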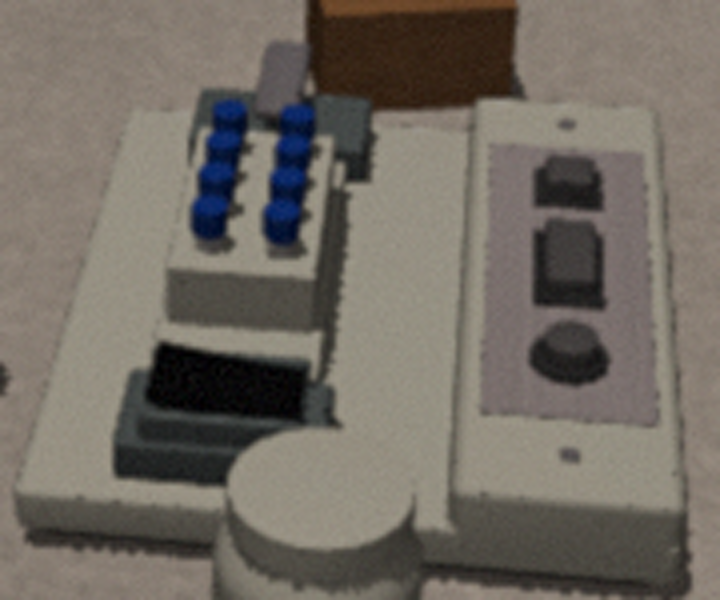

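```bash
cat > h.py <<'E'
import numpy as np
from cell import bot
def ray(cal,u,v,z,T=None):
    K=cal["camera_matrix"]; T=cal["cam_to_world"] if T is None else T
    d=T[:3,:3]@np.array([(u-K[0,2])/K[0,0],-(v-K[1,2])/K[1,1],-1]); o=T[:3,3]
    return o+d*(z-o[2])/d[2]
E
python3 - <<'E'
from h import *
c=bot.get_calibration("scene"); d=bot.get_calibration("side")
S=lambda u,v,z: ray(c,130+u/3,180+v/2.7,z)[:2].round(4)
D=lambda u,v,z: ray(d,270+u/4,160+v/4,z)[:2].round(4)
print("bar",S(273,168,.064),D(572,247,.064))
print("sq",S(189,235,.064),D(571,170,.064))
print("rnd",S(352,105,.064),D(571,339,.064))
print("latch",[S(*p,.073) for p in [(340,357),(369,376),(276,462),(249,440),(309,409)]])
print("latch side far end", D(289,42,.073))
print("rock +x",S(658,158,.073),S(613,193,.073)," -x",S(578,117,.056),S(533,152,.056))
print("rock side",D(160,345,.073),D(152,402,.073),D(306,366,.056),D(303,415,.056))
print("console corner",S(393,18,.05),S(500,80,.05),S(140,385,.05),S(27,303,.05))
print("plat",S(736,220,.03),S(390,575,.03))
print("plat side",D(135,110,.03),D(17,492,.03))
E
```

```text
bar [ 0.4898 -0.0744] [ 0.4847 -0.0669]
sq [ 0.4987 -0.138 ] [ 0.4936 -0.1281]
rnd [ 0.4807 -0.01  ] [ 0.4759 -0.0009]
latch [array([ 0.6237, -0.1366]), array([ 0.6427, -0.1341]), array([ 0.6515, -0.1985]), array([ 0.6325, -0.1997]), array([ 0.638 , -0.1678])]
latch side far end [ 0.6391 -0.1924]
rock +x [0.6372 0.0789] [0.6387 0.0417]  -x [0.5733 0.0811] [0.576  0.0423]
rock side [0.63   0.0594] [0.6227 0.0952] [0.5762 0.0351] [0.5701 0.0663]
console corner [0.4275 0.0659] [0.5149 0.0742] [ 0.5555 -0.2128] [ 0.4696 -0.2234]
plat [0.6805 0.1013] [ 0.7194 -0.1907]
plat side [ 0.7135 -0.1806] [0.6733 0.1117]
```

```bash
cat >> h.py <<'E'
from scipy.spatial.transform import Rotation as Ro
# tool down, tool x axis at world angle a
def go(p,a=None):
    s=bot.sense(); R=Ro.from_rotvec(s["tcp_rot"])
    sl=R.inv().apply(np.array(p)-s["ee_pos"])/0.3
    out="t %.2f pos %s tx %s F %s open %.4f | slide %s"%(s["t"],s["ee_pos"].round(4),R.as_matrix()[:,0].round(3),s["wrist_force"].round(1),s["opening"],sl.round(4))
    if a is not None:
        X=np.array([np.cos(a),np.sin(a),0]);Z=np.array([0,0,-1.]);Y=np.cross(Z,X)
        rv=(R.inv()*Ro.from_matrix(np.c_[X,Y,Z])).as_rotvec()/(np.pi/4)
        out+=" rot %s"%rv.round(4)
    print(out)
E
python3 - <<'E'
from h import *
go([.57,-.07,.30],.14); go([.57,-.07,.30],.14+np.pi)
print(bot.sense()["q"])
E
```

```text
t 0.15 pos [ 0.1276 -0.5605  0.2308] tx [0.975 0.222 0.   ] F [ 0.3  0.7 -0.1] open 0.0855 | slide [ 1.8008 -1.2671 -0.2291] rot [-1.200e-03 -1.000e-04  1.067e-01]
t 0.15 pos [ 0.1276 -0.5605  0.2308] tx [0.975 0.222 0.   ] F [ 0.3  0.7 -0.1] open 0.0855 | slide [ 1.8008 -1.2671 -0.2291] rot [ 2.0000e-04 -1.8000e-03 -3.8933e+00]
[-1.48100575e+00  1.50860620e-01  1.43785946e+00  7.66940970e-06
  1.55381410e+00 -1.34004325e-01]
```

Call:
arm_command:
  deltas:
    - {"slide": [0.6, -0.42, -0.15], "rot": [0, 0, 0.1067], "gripper": 0}
    - {"slide": [0.6, -0.42, -0.15], "rot": [0, 0, 0.1067], "gripper": 0}
    - {"slide": [0.6, -0.42, -0.15], "rot": [0, 0, 0.1067], "gripper": 0}
    - {"slide": [0.6, -0.42, -0.15], "rot": [0, 0, 0.1067], "gripper": 0}
    - {"slide": [0.6, -0.42, -0.15], "rot": [0, 0, 0.1067], "gripper": 0}
  grip_force: 60

```text
t: 0.57
ee_pos: [0.2654, -0.4077, 0.2733]
tcp_rot: [-3.134, -0.219, 0.0]
wrist_force: [0.7, 0.1, -0.7]
opening: 0.0257
```

```bash
python3 -c "
from h import *
go([.57,-.07,.30],.14)"
```

```text
t 0.57 pos [ 0.2654 -0.4077  0.2733] tx [0.99  0.139 0.   ] F [ 0.7  0.1 -0.7] open 0.0257 | slide [ 1.162  -0.9737 -0.0887] rot [-0.0004 -0.     -0.0008]
```

Call:
arm_command:
  deltas:
    - {"slide": [1, -0.84, -0.09], "gripper": 0}
    - {"slide": [1, -0.84, -0.09], "gripper": 0}
    - {"slide": [1, -0.84, -0.09], "gripper": 0}
    - {"slide": [1, -0.84, -0.09], "gripper": 0}
    - {"slide": [1, -0.84, -0.09], "gripper": 0}

```text
invalid input
```

```bash
python3 -c "
from h import *
go([.57,-.07,.30],.14)"
```

```text
t 0.57 pos [ 0.2654 -0.4077  0.2733] tx [0.99  0.139 0.   ] F [ 0.7  0.1 -0.7] open 0.0257 | slide [ 1.162  -0.9737 -0.0887] rot [-0.0004 -0.     -0.0008]
```

Rot seems to be required.

Call:
arm_command:
  deltas:
    - {"slide": [0.6, -0.5, -0.09], "rot": [0, 0, 0], "gripper": 0}
    - {"slide": [0.6, -0.5, -0.09], "rot": [0, 0, 0], "gripper": 0}
    - {"slide": [0.6, -0.5, -0.09], "rot": [0, 0, 0], "gripper": 0}
    - {"slide": [0.6, -0.5, -0.09], "rot": [0, 0, 0], "gripper": 0}
    - {"slide": [0.6, -0.5, -0.09], "rot": [0, 0, 0], "gripper": 0}

```text
t: 0.98
ee_pos: [0.4045, -0.2541, 0.2973]
tcp_rot: [3.134, 0.219, 0.0]
wrist_force: [1.1, -0.7, -0.0]
opening: 0.0001
```

```bash
python3 -c "
from h import *
go([.57,-.07,.30],.14)"
```

```text
t 0.98 pos [ 0.4045 -0.2541  0.2973] tx [0.99  0.139 0.   ] F [ 1.1 -0.7 -0. ] open 0.0001 | slide [ 0.6319 -0.5309 -0.0091] rot [ 0.0001 -0.0003 -0.0002]
```

Call:
arm_command:
  deltas:
    - {"slide": [0.42, -0.55, -0.01], "rot": [0, 0, 0], "gripper": 0}
    - {"slide": [0.42, -0.55, -0.01], "rot": [0, 0, 0], "gripper": 0}
    - {"slide": [0.42, -0.55, -0.01], "rot": [0, 0, 0], "gripper": 0}
    - {"slide": [0.42, -0.55, -0.01], "rot": [0, 0, 0], "gripper": 0}
    - {"slide": [0.42, -0.55, -0.01], "rot": [0, 0, 0], "gripper": 0}

```text
t: 1.4
ee_pos: [0.5058, -0.0729, 0.3]
tcp_rot: [-3.134, -0.22, -0.0]
wrist_force: [1.0, -1.6, -0.1]
opening: 0.0002
```

Call:
arm_command:
  deltas:
    - {"slide": [0, 0, 0], "rot": [0, 0, 0], "gripper": 0}
    - {"slide": [0, 0, 0], "rot": [0, 0, 0], "gripper": 0}

```text
t: 1.57
ee_pos: [0.5058, -0.0732, 0.2995]
tcp_rot: [-3.133, -0.226, 0.001]
wrist_force: [0.2, -0.1, -0.4]
opening: 0.0
```

```bash
python3 -c "
from h import *
import cv2,pickle
go([.57,-.07,.30],.14)
s=bot.sense(); im=bot.get_image('wrist'); cv2.imwrite('pics/w1.png',im[:,:,::-1]); pickle.dump(s,open('w1.pkl','wb'))"
```

```text
t 1.57 pos [ 0.5058 -0.0732  0.2995] tx [ 0.99   0.143 -0.001] F [ 0.2 -0.1 -0.4] open 0.0000 | slide [ 0.2132  0.0202 -0.0018] rot [-0.0006  0.001   0.0048]
```

View pics/w1.png

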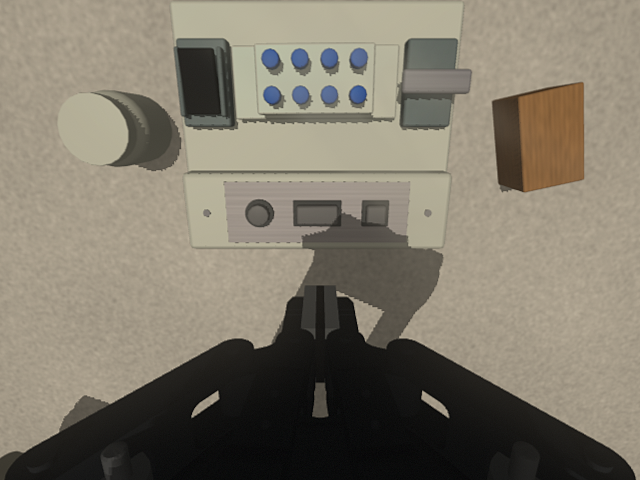

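The wrist view shows the crossbar (402–470, 69–93), the black paddle (180–219, 48–116), and the keys round (259,212), bar (317,212), square (375,211).

```bash
python3 - <<'E'
from h import *
import pickle,cv2
s=pickle.load(open('w1.pkl','rb')); c=bot.get_calibration('wrist')
T=np.eye(4);T[:3,:3]=Ro.from_rotvec(s["tcp_rot"]).as_matrix();T[:3,3]=s["ee_pos"]; T=T@c["tool_from_camera"]
W=lambda u,v,z: ray(c,u,v,z,T)[:2].round(4)
print("bar",W(317,212,.064),"rnd",W(259,212,.064),"sq",W(375,211,.064))
print("latch",W(436,81,.073),W(402,81,.073),W(470,81,.073))
print("rock +x",W(180,49,.073),W(217,49,.073),"-x",W(184,116,.054),W(219,114,.054))
print("console",W(185,174,.05),W(450,174,.05),W(171,1,.03),W(464,1,.03))
im=cv2.imread('pics/w1.png')
cv2.imwrite('pics/w1a.png',cv2.resize(im[20:150,160:280],None,fx=4,fy=4,interpolation=cv2.INTER_CUBIC))
cv2.imwrite('pics/w1b.png',cv2.resize(im[20:150,380:500],None,fx=4,fy=4,interpolation=cv2.INTER_CUBIC))
E
```

```text
bar [ 0.4891 -0.072 ] rnd [ 0.48   -0.0094] sq [ 0.4994 -0.1344]
latch [ 0.6351 -0.1662] [ 0.6304 -0.134 ] [ 0.6397 -0.1983]
rock +x [0.6276 0.0769] [0.6326 0.0427] -x [0.5678 0.0783] [0.575  0.0426]
console [0.5072 0.0768] [ 0.5491 -0.2104] [0.6755 0.1033] [ 0.7177 -0.1882]
```

View pics/w1a.png

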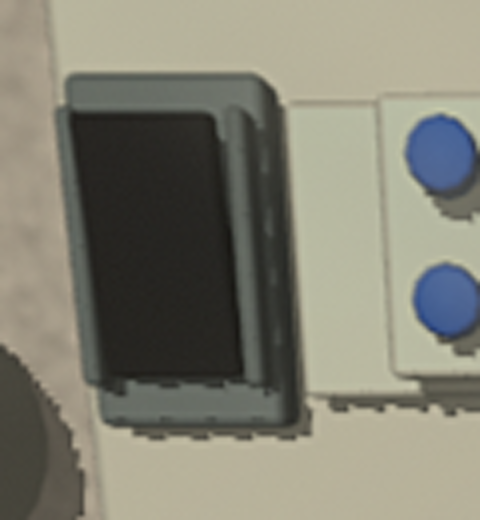

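View pics/w1b.png

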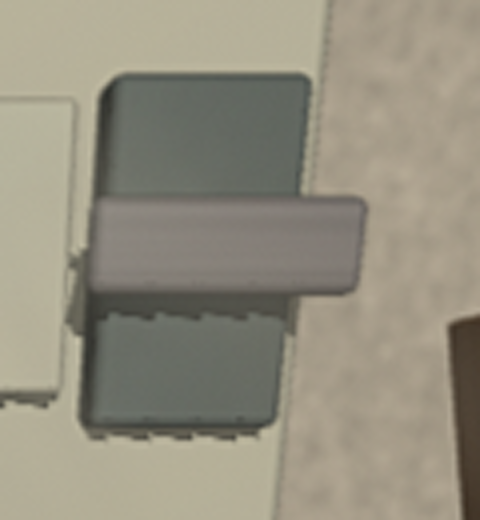

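```bash
python3 -c "
from h import *
go([.6365,-.167,.20],.144)"
```

```text
t 1.62 pos [ 0.5054 -0.0745  0.2996] tx [ 0.99   0.141 -0.001] F [-0.8 -0.4 -0.1] open -0.0003 | slide [0.3893 0.367  0.3318] rot [-0.0002  0.0009 -0.0027]
```

Call:
arm_command:
  deltas:
    - {"slide": [0.389, 0.367, 0.33], "rot": [0, 0, -0.003], "gripper": 0}
    - {"slide": [0.389, 0.367, 0.33], "rot": [0, 0, -0.003], "gripper": 0}
    - {"slide": [0.389, 0.367, 0.33], "rot": [0, 0, -0.003], "gripper": 0}
    - {"slide": [0.389, 0.367, 0.33], "rot": [0, 0, -0.003], "gripper": 0}
    - {"slide": [0.389, 0.367, 0.33], "rot": [0, 0, -0.003], "gripper": 0}

```text
t: 2.03
ee_pos: [0.6368, -0.1715, 0.1972]
tcp_rot: [-3.133, -0.219, 0.005]
wrist_force: [0.2, -0.4, -0.9]
opening: 0.0004
```

Call:
arm_command:
  deltas:
    - {"slide": [0, 0, 0.2], "rot": [0, 0, 0], "gripper": 0}
    - {"slide": [0, 0, 0.36], "rot": [0, 0, 0], "gripper": 0}
    - {"slide": [0, 0, 0.36], "rot": [0, 0, 0], "gripper": 0}
    - {"slide": [0, 0, 0.36], "rot": [0, 0, 0], "gripper": 0}
    - {"slide": [0, 0, 0.36], "rot": [0, 0, 0], "gripper": 0}

```text
t: 2.45
ee_pos: [0.6354, -0.1691, 0.0928]
tcp_rot: [-3.133, -0.221, 0.003]
wrist_force: [0.2, 0.2, 0.8]
opening: -0.0001
```

```bash
python3 -c "
from h import *
import cv2
go([.6365,-.167,.09],.144)
im=bot.get_image('scene'); cv2.imwrite('pics/s2.png',cv2.resize(im[150:400,130:430,::-1],None,fx=2.4,fy=2.4))
im=bot.get_image('wrist'); cv2.imwrite('pics/w2.png',im[:,:,::-1])
go([.6365,-.167,.09],.144)
"
```

```text
t 2.45 pos [ 0.6354 -0.1691  0.0928] tx [ 0.99   0.14  -0.002] F [0.2 0.2 0.8] open -0.0001 | slide [ 0.0045 -0.0063  0.0094] rot [-0.0011  0.0021 -0.0042]
t 2.55 pos [ 0.6369 -0.169   0.0956] tx [0.99  0.141 0.003] F [-0.1  0.6  1.5] open -0.0001 | slide [-0.0006 -0.0068  0.0188] rot [ 0.002  -0.0035 -0.0033]
```

View pics/s2.png

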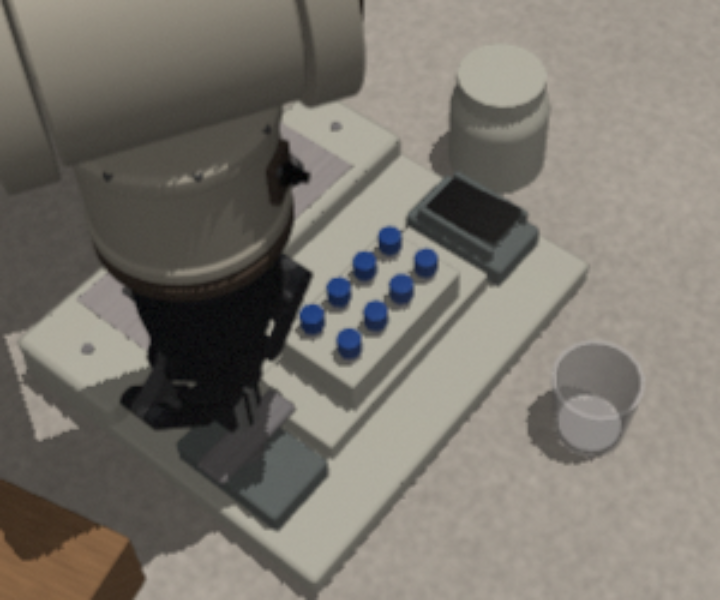

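View pics/w2.png

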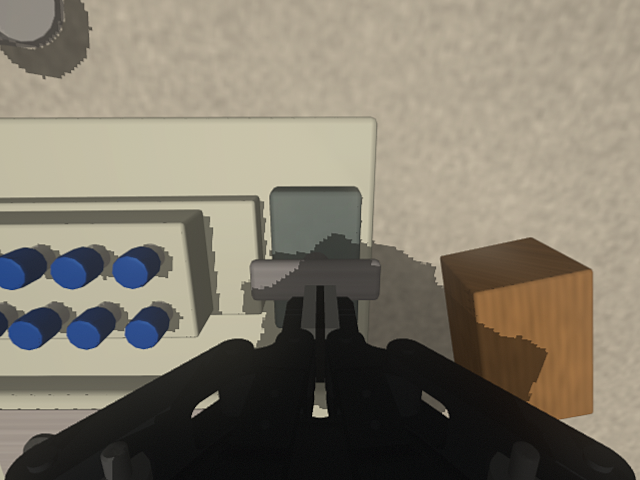

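```bash
python3 - <<'E'
from h import *
s=bot.sense(); c=bot.get_calibration('wrist')
T=np.eye(4);T[:3,:3]=Ro.from_rotvec([-3.133,-.221,.001]).as_matrix();T[:3,3]=[.6365,-.169,.0945]; T=T@c["tool_from_camera"]
print(ray(c,315.5,276,.073,T),ray(c,251,276,.073,T),ray(c,380,276,.073,T),ray(c,316,260,.073,T),ray(c,316,292,.073,T))
go([.6365,-.167,.075],.144)
E
```

```text
[ 0.63887897 -0.16620889  0.073     ] [ 0.63429129 -0.13415091  0.073     ] [ 0.64346389 -0.19824754  0.073     ] [ 0.64743685 -0.16527149  0.073     ] [ 0.6301382 -0.1676785  0.073    ]
t 2.55 pos [ 0.6369 -0.169   0.0956] tx [0.99  0.141 0.003] F [-0.1  0.6  1.5] open -0.0001 | slide [-0.0007 -0.0068  0.0688] rot [ 0.002  -0.0035 -0.0033]
```

Call:
arm_command:
  deltas:
    - {"slide": [0.008, -0.008, 0.03], "rot": [0, 0, 0], "gripper": 0}
    - {"slide": [0.008, -0.008, 0.06], "rot": [0, 0, 0], "gripper": 0}
    - {"slide": [0.008, -0.008, 0.07], "rot": [0, 0, 0], "gripper": 0}
    - {"slide": [0.008, -0.008, 0.08], "rot": [0, 0, 0], "gripper": 0}
    - {"slide": [0.008, -0.008, 0.08], "rot": [0, 0, 0], "gripper": 0}

```text
t: 2.97
ee_pos: [0.6384, -0.1649, 0.0687]
tcp_rot: [-3.134, -0.224, -0.0]
wrist_force: [0.3, -0.1, -0.0]
opening: 0.0
```

Call:
arm_command:
  deltas:
    - {"slide": [0, 0, 0.007], "rot": [0, 0, 0], "gripper": 0}
    - {"slide": [0, 0, 0.014], "rot": [0, 0, 0], "gripper": 0}
    - {"slide": [0, 0, 0.02], "rot": [0, 0, 0], "gripper": 0}
    - {"slide": [0, 0, 0.02], "rot": [0, 0, 0], "gripper": 0}

```text
t: 3.3
ee_pos: [0.6384, -0.165, 0.063]
tcp_rot: [-3.134, -0.224, -0.0]
wrist_force: [-0.3, -0.6, 0.5]
opening: -0.0003
```

```bash
python3 -c "
from h import *
import cv2
for i in range(2):
  s=bot.sense();print(s['ee_pos'],s['wrist_force'],s['torque'])
  im=bot.get_image('side')
cv2.imwrite('pics/d3.png',cv2.resize(im[150:310,270:450,::-1],None,fx=3.7,fy=3.7))
im=bot.get_image('wrist'); cv2.imwrite('pics/w3.png',im[:,:,::-1])
"
```

```text
[ 0.63836621 -0.16498665  0.06296903] [-0.2778795  -0.55416139  0.52834664] [0.03744247 0.04890714 0.00196239]
[ 0.63828367 -0.16504128  0.06296586] [ 1.47177953 -0.19571151  1.26264097] [ 0.08387342 -0.11365326  0.01203486]
```

View pics/w3.png

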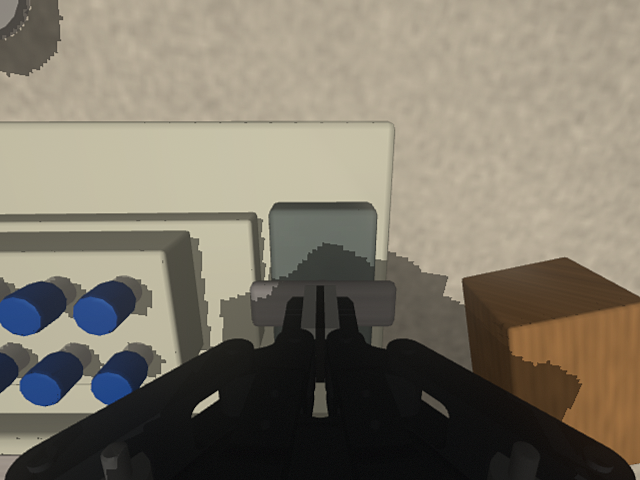

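View pics/d3.png

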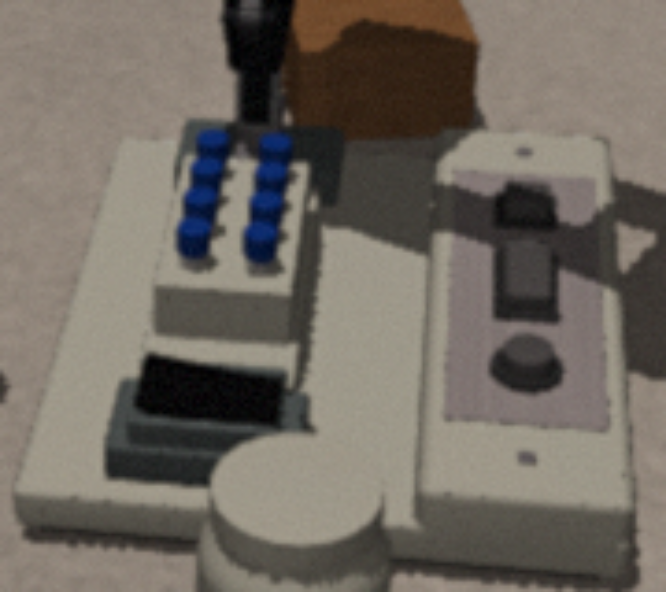

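Call:
arm_command:
  deltas:
    - {"slide": [0, 0, 0.003], "rot": [0, 0, 0], "gripper": 0}
    - {"slide": [0, 0, 0.005], "rot": [0, 0, 0], "gripper": 0}
    - {"slide": [0, 0, 0.007], "rot": [0, 0, 0], "gripper": 0}

```text
t: 3.7
ee_pos: [0.6385, -0.1651, 0.0619]
tcp_rot: [3.133, 0.224, 0.001]
wrist_force: [-6.8, 2.4, 19.5]
opening: -0.0002
```

Call:
arm_command:
  deltas:
    - {"slide": [0, 0, 0.003], "rot": [0, 0, 0], "gripper": 0}
    - {"slide": [0, 0, 0.005], "rot": [0, 0, 0], "gripper": 0}

```text
t: 3.87
ee_pos: [0.6386, -0.1652, 0.0617]
tcp_rot: [3.133, 0.223, 0.002]
wrist_force: [-12.8, 5.1, 34.7]
opening: -0.0
```

The force rose to 35 N at z = 0.062, so the latch has reached its stop. Next I'll lift away, check it, and cross to the rocker.

Call:
arm_command:
  deltas:
    - {"slide": [0, 0, -0.05], "rot": [0, 0, 0], "gripper": 0}
    - {"slide": [0, 0, -0.18], "rot": [0, 0, 0], "gripper": 0}
    - {"slide": [0, 0, -0.32], "rot": [0, 0, 0], "gripper": 0}
    - {"slide": [0, 0, -0.4], "rot": [0, 0, 0], "gripper": 0}
    - {"slide": [0, 0, -0.4], "rot": [0, 0, 0], "gripper": 0}

```text
t: 4.28
ee_pos: [0.6399, -0.1657, 0.1858]
tcp_rot: [3.13, 0.223, 0.011]
wrist_force: [0.5, -0.8, 0.7]
opening: -0.0003
```

```bash
python3 -c "
from h import *
go([.6287,.0635,.17],.144)"
```

```text
t 4.28 pos [ 0.6399 -0.1657  0.1858] tx [0.99  0.142 0.007] F [ 0.5 -0.8  0.7] open -0.0003 | slide [ 0.0711 -0.7618  0.0501] rot [ 0.005  -0.0089 -0.0021]
```

Call:
arm_command:
  deltas:
    - {"slide": [0.07, -0.76, 0.0], "rot": [0, 0, 0], "gripper": 0}
    - {"slide": [0.07, -0.76, 0.0], "rot": [0, 0, 0], "gripper": 0}
    - {"slide": [0.07, -0.76, 0.0], "rot": [0, 0, 0], "gripper": 0}
    - {"slide": [0.07, -0.76, 0.0], "rot": [0, 0, 0], "gripper": 0}
    - {"slide": [0.07, -0.76, 0.0], "rot": [0, 0, 0], "gripper": 0}

```text
t: 4.7
ee_pos: [0.6271, 0.0447, 0.1791]
tcp_rot: [-3.134, -0.223, 0.001]
wrist_force: [0.4, 0.4, -0.3]
opening: -0.0001
```

```bash
python3 -c "
from h import *
go([.6287,.0635,.12],.144)"
```

```text
t 4.70 pos [0.6271 0.0447 0.1791] tx [ 0.99   0.141 -0.   ] F [ 0.4  0.4 -0.3] open -0.0001 | slide [ 0.0141 -0.0612  0.1971] rot [-0.0001  0.0005 -0.0026]
```

Call:
arm_command:
  deltas:
    - {"slide": [0.014, -0.06, 0.03], "rot": [0, 0, -0.003], "gripper": 0}
    - {"slide": [0.014, -0.06, 0.12], "rot": [0, 0, -0.003], "gripper": 0}
    - {"slide": [0.014, -0.06, 0.22], "rot": [0, 0, -0.003], "gripper": 0}
    - {"slide": [0.014, -0.06, 0.23], "rot": [0, 0, -0.003], "gripper": 0}
    - {"slide": [0.014, -0.06, 0.23], "rot": [0, 0, -0.003], "gripper": 0}

```text
t: 5.12
ee_pos: [0.6284, 0.0614, 0.1089]
tcp_rot: [-3.133, -0.227, 0.006]
wrist_force: [1.4, -0.3, 0.0]
opening: 0.0002
```

```bash
python3 -c "
from h import *
import cv2
bot.get_image('scene')
go([.6287,.0635,.09],.144)
im=bot.get_image('wrist'); cv2.imwrite('pics/w4.png',im[:,:,::-1])
im=bot.get_image('scene'); cv2.imwrite('pics/s4.png',cv2.resize(im[150:400,130:430,::-1],None,fx=2.4,fy=2.4))
go([.6287,.0635,.09],.144)
"
```

```text
t 5.17 pos [0.6294 0.0612 0.1108] tx [ 0.99   0.144 -0.001] F [ 0.9 -0.   0.6] open 0.0000 | slide [-0.0011 -0.0079  0.0694] rot [-0.0002  0.0009  0.0006]
t 5.27 pos [0.6302 0.0611 0.1123] tx [0.99  0.144 0.002] F [0.4 0.7 0.9] open -0.0005 | slide [-0.0039 -0.0087  0.0744] rot [ 0.0003 -0.0028  0.0002]
```

View pics/w4.png

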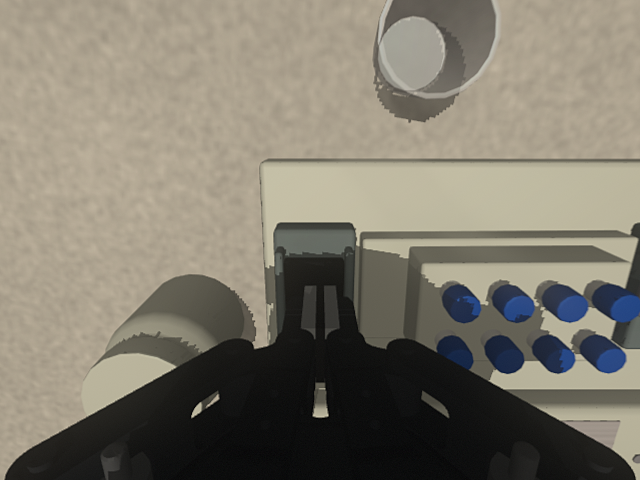

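View pics/s4.png

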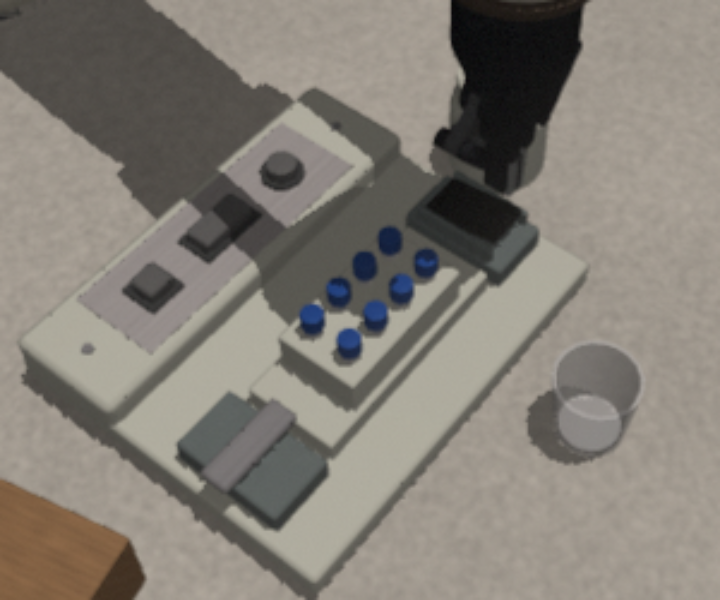

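```bash
python3 - <<'E'
from h import *
c=bot.get_calibration('wrist')
T=np.eye(4);T[:3,:3]=Ro.from_rotvec([-3.133,-.226,.003]).as_matrix();T[:3,3]=[.6295,.0612,.1112]; T=T@c["tool_from_camera"]
for p in [(315.5,256),(286,256),(345,256)]: print(ray(c,*p,.072,T).round(4))
E
```

```text
[0.6358 0.0648 0.072 ]
[0.6334 0.0807 0.072 ]
[0.6381 0.0488 0.072 ]
```

Call:
arm_command:
  deltas:
    - {"slide": [0.007, -0.01, 0.03], "rot": [0, 0, 0], "gripper": 0}
    - {"slide": [0.007, -0.01, 0.08], "rot": [0, 0, 0], "gripper": 0}
    - {"slide": [0.007, -0.01, 0.1], "rot": [0, 0, 0], "gripper": 0}
    - {"slide": [0.007, -0.01, 0.115], "rot": [0, 0, 0], "gripper": 0}
    - {"slide": [0.007, -0.01, 0.115], "rot": [0, 0, 0], "gripper": 0}

```text
t: 5.68
ee_pos: [0.6308, 0.0647, 0.0753]
tcp_rot: [-3.133, -0.227, 0.001]
wrist_force: [0.2, 0.1, 0.7]
opening: -0.0002
```

Call:
arm_command:
  deltas:
    - {"slide": [0, 0, 0.007], "rot": [0, 0, 0], "gripper": 0}
    - {"slide": [0, 0, 0.014], "rot": [0, 0, 0], "gripper": 0}
    - {"slide": [0, 0, 0.02], "rot": [0, 0, 0], "gripper": 0}
    - {"slide": [0, 0, 0.02], "rot": [0, 0, 0], "gripper": 0}

```text
t: 6.02
ee_pos: [0.6313, 0.0647, 0.0701]
tcp_rot: [-3.133, -0.227, -0.001]
wrist_force: [0.7, 0.5, 1.8]
opening: 0.0001
```

Call:
arm_command:
  deltas:
    - {"slide": [0, 0, 0.007], "rot": [0, 0, 0], "gripper": 0}
    - {"slide": [0, 0, 0.014], "rot": [0, 0, 0], "gripper": 0}
    - {"slide": [0, 0, 0.018], "rot": [0, 0, 0], "gripper": 0}
    - {"slide": [0, 0, 0.018], "rot": [0, 0, 0], "gripper": 0}

```text
t: 6.35
ee_pos: [0.6312, 0.0647, 0.0644]
tcp_rot: [-3.133, -0.227, -0.001]
wrist_force: [2.3, -0.2, 3.3]
opening: -0.0005
```

Call:
arm_command:
  deltas:
    - {"slide": [0, 0, 0.003], "rot": [0, 0, 0], "gripper": 0}
    - {"slide": [0, 0, 0.005], "rot": [0, 0, 0], "gripper": 0}
    - {"slide": [0, 0, 0.005], "rot": [0, 0, 0], "gripper": 0}

```text
t: 6.6
ee_pos: [0.6311, 0.0647, 0.063]
tcp_rot: [-3.133, -0.227, -0.0]
wrist_force: [3.9, 0.6, 4.1]
opening: -0.0002
```

Call:
arm_command:
  deltas:
    - {"slide": [0, 0, 0.003], "rot": [0, 0, 0], "gripper": 0}
    - {"slide": [0, 0, 0.005], "rot": [0, 0, 0], "gripper": 0}
    - {"slide": [0, 0, 0.005], "rot": [0, 0, 0], "gripper": 0}

```text
t: 6.85
ee_pos: [0.6312, 0.0647, 0.0618]
tcp_rot: [-3.133, -0.227, -0.001]
wrist_force: [3.1, -0.2, 7.4]
opening: -0.0003
```

Call:
arm_command:
  deltas:
    - {"slide": [0, 0, 0.002], "rot": [0, 0, 0], "gripper": 0}
    - {"slide": [0, 0, 0.004], "rot": [0, 0, 0], "gripper": 0}

```text
t: 7.02
ee_pos: [0.6314, 0.0647, 0.0614]
tcp_rot: [3.133, 0.227, 0.002]
wrist_force: [-2.8, -0.0, 24.1]
opening: -0.0003
```

Call:
arm_command:
  deltas:
    - {"slide": [0, 0, 0.003], "rot": [0, 0, 0], "gripper": 0}
    - {"slide": [0, 0, 0.003], "rot": [0, 0, 0], "gripper": 0}

```text
t: 7.18
ee_pos: [0.6314, 0.0647, 0.0613]
tcp_rot: [3.133, 0.227, 0.003]
wrist_force: [-5.6, 0.1, 26.0]
opening: -0.0001
```

Call:
arm_command:
  deltas:
    - {"slide": [0, 0, -0.05], "rot": [0, 0, 0], "gripper": 0}
    - {"slide": [0, 0, -0.18], "rot": [0, 0, 0], "gripper": 0}
    - {"slide": [0, 0, -0.32], "rot": [0, 0, 0], "gripper": 0}
    - {"slide": [0, 0, -0.4], "rot": [0, 0, 0], "gripper": 0}
    - {"slide": [0, 0, -0.4], "rot": [0, 0, 0], "gripper": 0}

```text
t: 7.6
ee_pos: [0.6323, 0.0647, 0.1851]
tcp_rot: [3.133, 0.227, 0.01]
wrist_force: [0.9, -0.0, 0.4]
opening: 0.0004
```

```bash
python3 -c "
from h import *
go([.46,-.072,.20],.144)"
```

```text
t 7.60 pos [0.6323 0.0647 0.1851] tx [0.99  0.144 0.006] F [ 0.9 -0.   0.4] open 0.0004 | slide [-0.6336  0.3679 -0.0533] rot [ 0.0013 -0.008   0.001 ]
```

Call:
arm_command:
  deltas:
    - {"slide": [-0.62, 0.368, -0.15], "rot": [0, 0, 0], "gripper": 0}
    - {"slide": [-0.62, 0.368, -0.15], "rot": [0, 0, 0], "gripper": 0}
    - {"slide": [-0.62, 0.368, -0.15], "rot": [0, 0, 0], "gripper": 0}
    - {"slide": [-0.62, 0.368, -0.15], "rot": [0, 0, 0], "gripper": 0}
    - {"slide": [-0.62, 0.368, -0.15], "rot": [0, 0, 0], "gripper": 0}

```text
t: 8.02
ee_pos: [0.4702, -0.0641, 0.2212]
tcp_rot: [-3.133, -0.228, 0.003]
wrist_force: [0.4, -0.6, 1.3]
opening: -0.0005
```

```bash
python3 -c "
from h import *
import cv2,pickle
bot.get_image('scene')
bot.get_image('scene')
go([.489,-.072,.09],.144)
s=bot.sense(); im=bot.get_image('wrist'); cv2.imwrite('pics/w5.png',im[:,:,::-1]); pickle.dump(s,open('w5.pkl','wb'))
im=bot.get_image('side'); cv2.imwrite('pics/d5.png',cv2.resize(im[150:310,270:450,::-1],None,fx=3.7,fy=3.7))
im=bot.get_image('scene'); cv2.imwrite('pics/s5.png',cv2.resize(im[150:400,130:430,::-1],None,fx=2.4,fy=2.4))
go([.489,-.072,.09],.144)
"
```

```text
t 8.12 pos [ 0.4693 -0.066   0.2229] tx [0.99  0.141 0.   ] F [ 0.7 -0.2 -0.5] open -0.0000 | slide [0.062  0.0285 0.4431] rot [ 0.0015 -0.0001 -0.0029]
t 8.27 pos [ 0.4724 -0.0636  0.2214] tx [ 0.99   0.144 -0.001] F [ 0.  -0.1 -1. ] open 0.0000 | slide [0.0511 0.036  0.4381] rot [-0.0007  0.0007  0.    ]
```

View pics/w5.png

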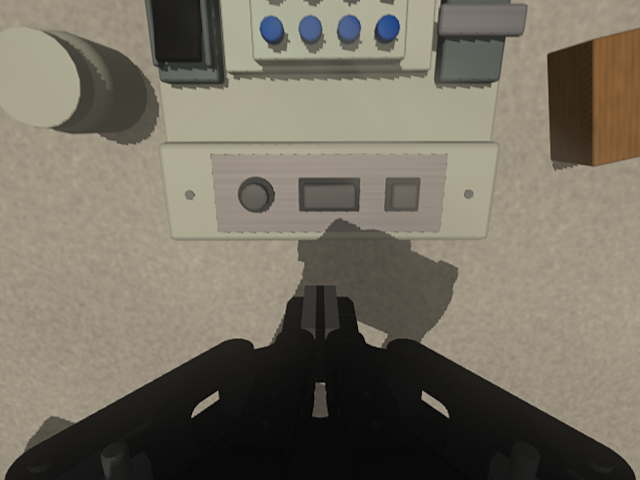

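View pics/d5.png

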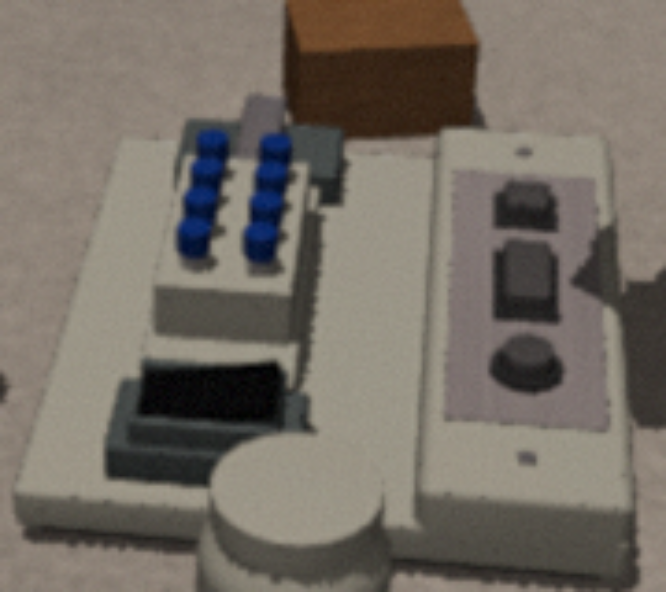

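View pics/s5.png

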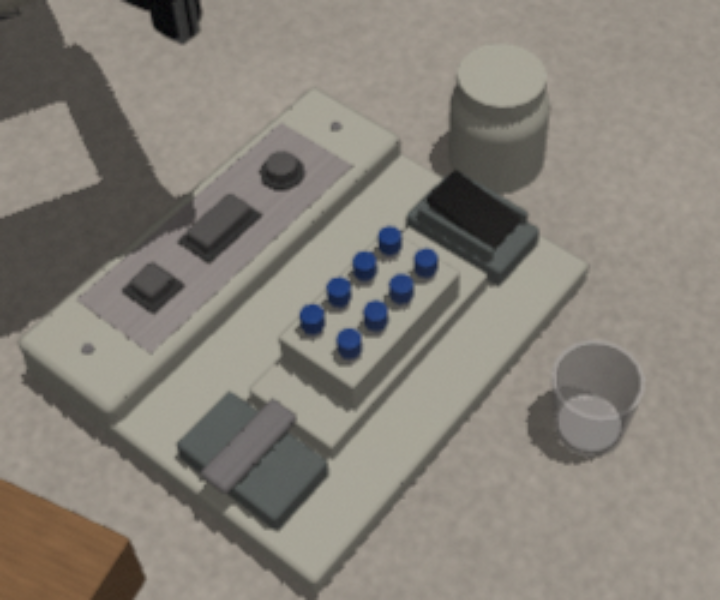

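The scene and side pictures show the crossbar sitting low and the rocker's −x end now raised. The rocker reached a hard stop at 26 N against about 4 N of friction. Next is the bar key at (329,194) in the wrist view.

```bash
python3 - <<'E'
from h import *
import pickle
c=bot.get_calibration('wrist')
T=np.eye(4);T[:3,:3]=Ro.from_rotvec([-3.133,-.226,.001]).as_matrix();T[:3,3]=[.4708,-.0648,.2222]; T=T@c["tool_from_camera"]
for p in [(329.5,194),(256,194),(403,194),(517,20),(439,20)]: print(ray(c,*p,.064,T).round(4))
go([.49,-.072,.1],.144)
E
```

```text
[ 0.49   -0.0699  0.064 ]
[ 0.481  -0.0078  0.064 ]
[ 0.4991 -0.1321  0.064 ]
[ 0.6395 -0.188   0.064 ]
[ 0.6312 -0.1306  0.064 ]
t 8.27 pos [ 0.4724 -0.0636  0.2214] tx [ 0.99   0.144 -0.001] F [ 0.  -0.1 -1. ] open 0.0000 | slide [0.0544 0.0365 0.4048] rot [-0.0007  0.0007  0.    ]
```

Bar key at about (0.490, −0.071), its neighbours 63–65 mm to either side.

Call:
arm_command:
  deltas:
    - {"slide": [0.053, 0.033, 0.1], "rot": [0, 0, 0], "gripper": 0}
    - {"slide": [0.053, 0.033, 0.23], "rot": [0, 0, 0], "gripper": 0}
    - {"slide": [0.053, 0.033, 0.36], "rot": [0, 0, 0], "gripper": 0}
    - {"slide": [0.053, 0.033, 0.43], "rot": [0, 0, 0], "gripper": 0}
    - {"slide": [0.053, 0.033, 0.43], "rot": [0, 0, 0], "gripper": 0}

```text
t: 8.68
ee_pos: [0.4876, -0.0695, 0.0874]
tcp_rot: [-3.13, -0.229, 0.013]
wrist_force: [-0.5, 1.4, -0.1]
opening: 0.0001
```

```bash
python3 -c "
from h import *
import cv2
bot.get_image('scene')
im=bot.get_image('side'); cv2.imwrite('pics/d6.png',cv2.resize(im[150:310,270:450,::-1],None,fx=3.7,fy=3.7))
im=bot.get_image('wrist'); cv2.imwrite('pics/w6.png',im[:,:,::-1])
go([.49,-.071,.068],.144)
"
```

```text
t 8.83 pos [ 0.4905 -0.0708  0.0938] tx [0.989 0.145 0.   ] F [ 0.8 -0.2  0.8] open 0.0001 | slide [-0.0019  0.0005  0.0861] rot [ 0.0001 -0.0006  0.002 ]
```

View pics/w6.png

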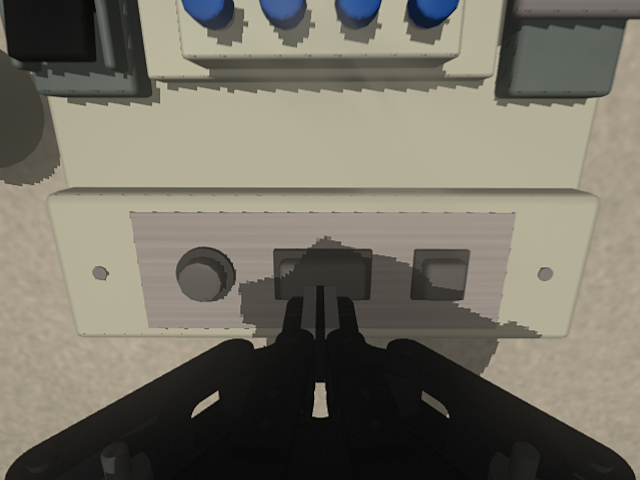

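View pics/d6.png

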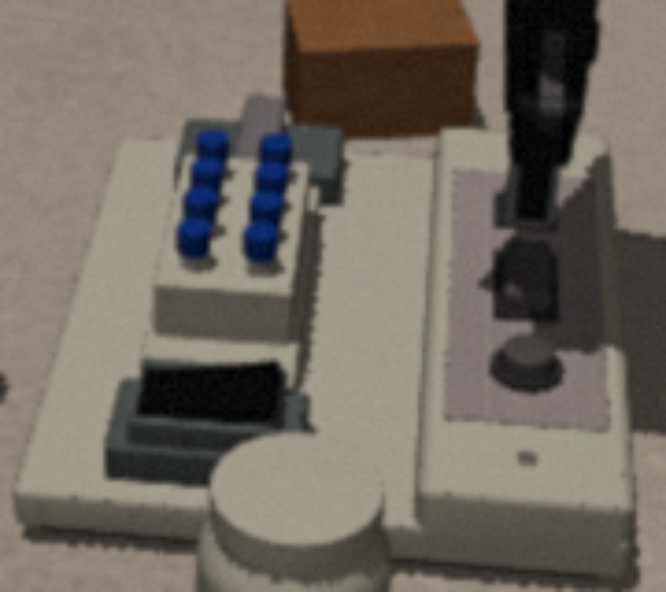

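Call:
arm_command:
  deltas:
    - {"slide": [-0.002, 0, 0.03], "rot": [0, 0, 0], "gripper": 0}
    - {"slide": [-0.002, 0, 0.06], "rot": [0, 0, 0], "gripper": 0}
    - {"slide": [-0.002, 0, 0.08], "rot": [0, 0, 0], "gripper": 0}
    - {"slide": [-0.002, 0, 0.09], "rot": [0, 0, 0], "gripper": 0}
    - {"slide": [-0.002, 0, 0.09], "rot": [0, 0, 0], "gripper": 0}

```text
t: 9.25
ee_pos: [0.4887, -0.0711, 0.0651]
tcp_rot: [-3.133, -0.227, 0.001]
wrist_force: [0.4, 0.1, -0.8]
opening: -0.0003
```

Call:
arm_command:
  deltas:
    - {"slide": [0, 0, 0.006], "rot": [0, 0, 0], "gripper": 0}
    - {"slide": [0, 0, 0.012], "rot": [0, 0, 0], "gripper": 0}
    - {"slide": [0, 0, 0.015], "rot": [0, 0, 0], "gripper": 0}
    - {"slide": [0, 0, 0.015], "rot": [0, 0, 0], "gripper": 0}

```text
t: 9.58
ee_pos: [0.4892, -0.0713, 0.0614]
tcp_rot: [3.133, 0.227, 0.001]
wrist_force: [-0.8, -0.7, 2.1]
opening: -0.0001
```

Call:
arm_command:
  deltas:
    - {"slide": [0, 0, 0.005], "rot": [0, 0, 0], "gripper": 0}
    - {"slide": [0, 0, 0.01], "rot": [0, 0, 0], "gripper": 0}
    - {"slide": [0, 0, 0.012], "rot": [0, 0, 0], "gripper": 0}
    - {"slide": [0, 0, 0.012], "rot": [0, 0, 0], "gripper": 0}

```text
t: 9.92
ee_pos: [0.4893, -0.0713, 0.058]
tcp_rot: [3.133, 0.227, 0.001]
wrist_force: [-1.2, 0.1, 6.1]
opening: -0.0
```

Call:
arm_command:
  deltas:
    - {"slide": [0, 0, 0.003], "rot": [0, 0, 0], "gripper": 0}
    - {"slide": [0, 0, 0.004], "rot": [0, 0, 0], "gripper": 0}

```text
t: 10.08
ee_pos: [0.4894, -0.0713, 0.0576]
tcp_rot: [3.133, 0.227, 0.001]
wrist_force: [-8.0, 1.2, 26.9]
opening: 0.0
```

The key is at its stop (0.0576 m, 27 N). Releasing now.

Call:
arm_command:
  deltas:
    - {"slide": [0, 0, -0.03], "rot": [0, 0, 0], "gripper": 0}
    - {"slide": [0, 0, -0.12], "rot": [0, 0, 0], "gripper": 0}
    - {"slide": [0, 0, -0.25], "rot": [0, 0, 0], "gripper": 0}
    - {"slide": [0, 0, -0.38], "rot": [0, 0, 0], "gripper": 0}
    - {"slide": [0, 0, -0.45], "rot": [0, 0, 0], "gripper": 0}

```text
t: 10.5
ee_pos: [0.4897, -0.0714, 0.1956]
tcp_rot: [3.132, 0.227, 0.005]
wrist_force: [0.5, -0.8, 0.6]
opening: 0.0
```

Call:
arm_command:
  deltas:
    - {"slide": [-0.1, 0, -0.15], "rot": [0, 0, 0], "gripper": 0}
    - {"slide": [-0.1, 0, -0.15], "rot": [0, 0, 0], "gripper": 0}
    - {"slide": [-0.1, 0, -0.15], "rot": [0, 0, 0], "gripper": 0}
    - {"slide": [-0.1, 0, -0.15], "rot": [0, 0, 0], "gripper": 0}

```text
t: 10.83
ee_pos: [0.4594, -0.0756, 0.2363]
tcp_rot: [3.133, 0.226, 0.001]
wrist_force: [-0.1, 1.0, -1.2]
opening: -0.0001
```

```bash
python3 -c "
from h import *
import cv2
im=bot.get_image('wrist'); cv2.imwrite('pics/w7.png',im[:,:,::-1])
im=bot.get_image('scene'); cv2.imwrite('pics/s7.png',cv2.resize(im[150:400,130:430,::-1],None,fx=2.4,fy=2.4))
print(bot.sense()['wrist_force'])
"
```

```text
[ 0.50554105 -0.57996871 -0.61942788]
```

View pics/w7.png

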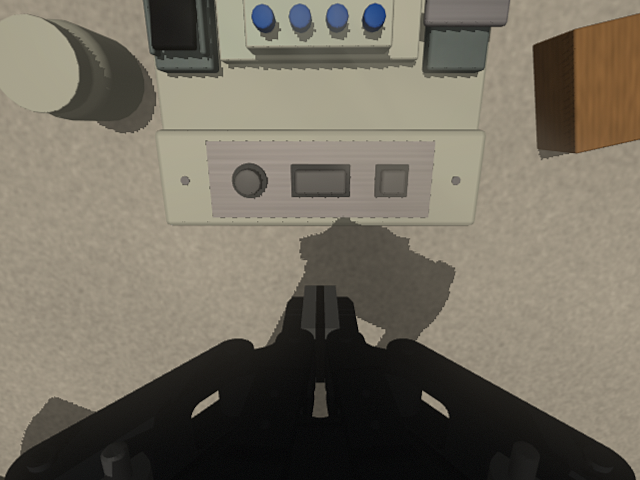

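View pics/s7.png

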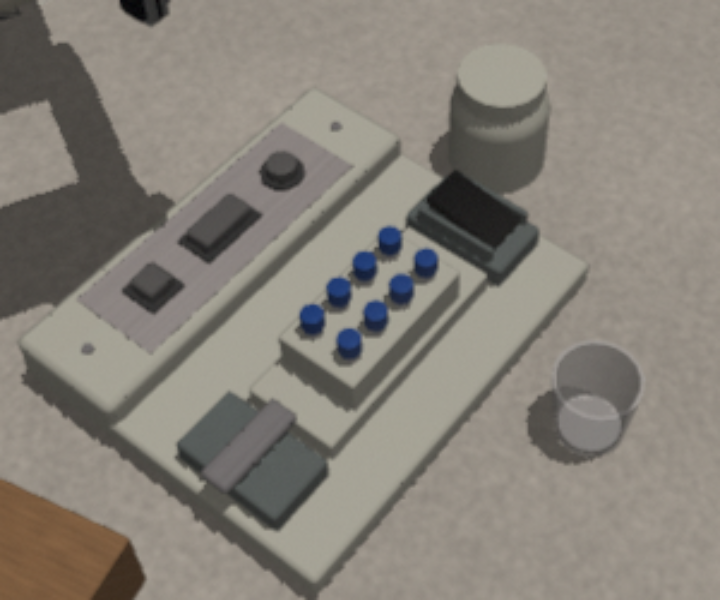

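The pictures show the bar key (320,180) sprung back out, the latch down, the rocker over, and the rack, jar, carton and beaker where they were.

```bash
python3 -c "
from cell import bot
print(bot.hand_in())"
```

```text
the job is handed in; nothing more can be done
None
```

I pressed the latch, then the rocker, then the long bar key with the closed fingertips, and handed the job in at about 11 s of robot time.

| Step | Where it stopped (TCP height) | Force at the stop |
|---|---|---|
| Latch pushed down | 61.7 mm (62 mm is fully down) | 35 N |
| Rocker pressed at its raised end | 61.3 mm (about 62 mm when tipped) | 26 N |
| Bar key pressed, then released | 57.6 mm (58 mm is fully in) | 27 N |

- **Last checks:** the final pictures show the latch low, the rocker over and the bar key back out. The rack, jar, carton and beaker stand where they were. The round and square keys were not touched, and wrist force read about zero.
- **Disagreement:** before moving, the side camera put the keys 5–8 mm away from where the scene camera did. The wrist camera agreed with the scene camera to about 3 mm, so I aimed mainly by the wrist camera.
- **Not measured directly:** I judged the rocker's full tip by its hard stop and the pictures, because the cameras are too coarse to read its exact angle.

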